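# Swap the backup drive in a desktop dock

## Task

Swap the backup drive: take the spare drive from the storage stand, slide it upright into the empty near bay of the dock and push it fully home, then let go. Then work the old drive out of the far bay by rocking it from side to side along its width, tilting it back and forth as you ease it up: it sits so tightly that a straight pull only lifts the light dock off the desk or tips it, which must not happen. Finish with the old drive still in the gripper, held still and upright just clear above its bay (a few centimetres at most) for me to take, and leave the other things on the desk alone.

Things in the scene. Friction and masses are not known exactly. Their poses are not given: they have to be found in the camera images.
- dock: two-bay drive dock: light (0.4 kg) grey box, dark front strip, loose on rubber feet, 136 (x) x 124 (y) x 60 mm high. Origin: centre of its underside; x from the near to the far bay, y along the slots, z up; within 0.35 rad of world axes. Each bay: slot open at the top, 12.5 mm wide (x), 80 mm long (y), chamfered 1.5 mm, centred at dock x = -35 mm (near) or +35 mm (far)
- near_mouth (a point): centre of the near bay's mouth, 60 mm above the desk, axes as the dock's; empty at the start. Fully home, a drive stands on a seat 30 mm below the mouth. The seat is 20 mm long (y); beyond it the slot is 10 mm deeper, so a drive can rock 0.15 rad each way along its width (about dock x). Pushing a drive home past the sprung contact bars takes about 10 N
- far_mouth (a point): same point of the far bay, which holds the old drive. In each bay two contact bars, 20 mm long (y), 8.5 mm above the seat, press on the drive's faces with 6 N each. A straight pull needs about 8 N, more than the dock weighs. While the drive is swung about the bars, the hand turning with it, it eases up almost freely, up to 2 mm a swing of 0.25 rad; 9 mm up it is free
- spare_drive_center (a point): spare drive: flat metal 2.5-inch drive, 9.5 mm thick (x), 70 wide (y), 100 tall (z), 0.11 kg, blank white label low on one face, lowest 5 mm tapered to 8.3 mm. Starts upright in the stand. Point: its centre, 50 mm above its lower edge; x normal to its faces, z up. Grip it across its faces some 75 mm above the lower edge, so the fingers stay above the dock
- old_drive_center (a point): old drive, same make and size as the spare; starts fully home in the dock's far bay. Point: its centre, 50 mm above its lower edge; axes as the dock's at the start. Grip it as the spare one
- stand_top (a point): black storage stand, fixed to the desk, 84 (x) x 96 (y) x 34 mm high, two slots 11.5 mm wide (x), 74 mm long (y), 26 mm deep, 20 mm either side of its centre. Point: centre of its top. The spare drive stands in the slot at stand x = -20 mm, lower edge 8 mm above the desk; the other slot is empty
- mouse: computer mouse, 109x60x38 mm, origin at the centre of its underside; leave it alone
- usb_stick: small memory stick, 52x18x8 mm, lying between dock and notebook, origin at the centre of its underside; leave it alone
- marker: marker pen, 135 mm long, 17 mm thick, lying in front of the dock, origin at the centre of its underside; leave it alone
- battery_aa: AA battery standing on end, 15 mm across, 50 mm high, origin at the centre of its underside; leave it standing
Not all that is in view belongs to the job. Leave any purple look-alike of the part that bears old_drive_center alone.

How it is judged:
By the outcome, as a careful person would: the job done as asked, in the order asked, and still so for the second after the job is handed in, while the arm keeps its last pose, push and grip.
It also fails if it takes over 64 s, if anything falls off the work surface, if the arm or the gripper's body presses on something with over 40 N, if the wrist force passes 120 N, or if a joint passes its speed limit or range.

## Robot

A 6-joint arm with a two-finger parallel gripper is mounted at the origin on a cart in front of the work surface, level with it; the furniture and walls round the work are solid. World frame = base frame: x ahead of the robot, y to its left, z up, the work surface at z = 0. Lengths are in m, angles in rad, forces in N, time in s.
With the tool pointing down it reaches from about 0.375 to 0.9 m from the base axis. Payload 3.1 kg.
Tool frame: the origin (TCP) lies at the very end of the fingers, on their centre line; the grasp point (between the pads) lies 19 mm behind it; z points along the fingers, x is the direction in which the jaws open and shut, and the axes are right-handed (so a half turn about z gives the same grasp; the last joint's range is limited). The gripper opens to 87 mm and grips with 3 to 60 N. Pads are 19 mm wide; open, the fingers measure 117 mm over their backs; the gripper's body (75 mm by 190 mm) begins 51 mm behind the grasp point.
Start: joints at [1.121, 0.527, 1.433, -0, 1.181, -0.178], TCP at [0.168, 0.602, 0.223] pointing down, gripper open.
Joint ranges: [-3.08, 3.08], [-0.75, 2.2], [0.22, 2.44], [-1.43, 4.57], [0, 2.65], [-2.85, 2.85]. Speed limits (rad/s): [2.79, 2.79, 3.14, 3.14, 3.14, 3.14].

## Interface

Orientations are given as a unit quaternion [x, y, z, w].
In Python, from rig import robot gives the robot as it stands. The module is installed in compiled form; this text tells all that it offers.
- The arm moves only by the shell command python3 -m creep 'ROWS' [OPENING] [FORCE]. ROWS is a JSON object of lists of equal length, an entry for each row: "dp": the shift along the tool's x, y, z in cm, a list of three; "turn": the turn, a rotation vector about the tool's x, y, z in degrees, a list of three. In form: {"dp": [[x, y, z], ...], "turn": [[wx, wy, wz], ...]}. A call has 1 to 20 rows; each row shifts and turns the commanded pose from where the row before left it, along the tool's axes as they then stand; what a row does not reach is not made up. A row lasts 1/10 s, in which the tool goes at most 50 mm and 8.59 degrees, less where a joint would pass 70% of its speed; a pose out of reach is approached as far as the arm can. A call is refused whole if a number of a shift passes 5 or a number of a turn 8.59, either way. A call with a gripper value outside its range is refused whole. OPENING is the gripper command: -1 is fully open, 1 is shut, values between are in proportion, set as the call begins (- or left out, the last holds). The fingers move at their own pace and stop on an object; FORCE is the grip in N (left out, the last holds). Time passes only in rows, so rows that do not move let the fingers close. It gives the time, the measured TCP pose, the force and the opening at its end, in the units of the state.
- robot.get_obs(): the state, without advancing time (a new reading comes with each control period).
- robot.camera(name): name is "scene" or "top" or "wrist"; returns the picture (384x512x3 uint8, red, green, blue); there is no depth.
- robot.calibration(name): a dict with "fx", "fy", "cx", "cy" (pixels), "dist_coeffs" ([k1, k2, p1, p2, k3] as OpenCV has them; the pictures are not rectified), "rvec" (rotation vector, rad) and "tvec" (3), from world to camera coordinates, as OpenCV has them. Camera axes: x right, y down, z forward; pixel columns grow to the right and rows downward; lengths in m; the calibration is good to about 2 mm. A picture is of the moment at which its call begins: read the wrist's pose just before it. calibration takes no time and is no camera call; for the wrist camera it gives the pose at the moment of the call.
- robot.hand_in(): hands the job in, once; it reports no verdict.
Trained networks look in the newest picture that a camera, given by its name, has taken for a name from the list of things; names that differ only in an ending like _2 or _b are one class to them, and where a whole thing is asked for, a point or a joint stands for the part that bears it (a point fixed in the world has none). Each returns a list of dicts, best first, with "confidence" (0 to 1); they miss things now and then, are a little off and sometimes report something else, mostly with a low value. They report only what shows in the picture. A call takes as long as a camera call. They do not tell look-alikes from the thing itself.
- robot.masks_of(name, camera): "pixels" (384x512 bool, what is visible of it).
- robot.tip_of(name, camera): "point" ([x, y, z] in m, in the coordinates of the camera as it stood for that picture, good to about 4 mm: a listed point, or the origin of a listed thing).
The state is a dict: "time": time; "q": joint angles; "joint_velocities": joint speeds; "joint_torque": joint torques, N m; "position": TCP position; "tool_rot": TCP orientation; "ft_force": force on the tool from outside, world axes, zero at the start; "moment": the same for the moment, N m; "grip_width": finger opening in m.
Only numpy, scipy, OpenCV 4.12 (cv2) and the standard library are available. Lean on these libraries where they do the work, as an engineer would, in place of code of your own. Each camera call takes 0.05 s, during which the arm holds its last target.

## Working session

There is one attempt and no reset: what is moved stays moved. The work goes in short steps, Python scripts to look and compute and a shell command to move; the robot and the scene stay as the last step left them, time stands still between calls to the robot, and variables do not carry over. Pictures are saved under pics/ and viewed, and the job is handed in when it is done.

```bash
ls; mkdir -p pics
python3 - <<'E'
from rig import robot
import cv2
print(robot.get_obs())
for n in ["scene","top","wrist"]:
    im=robot.camera(n); cv2.imwrite(f"pics/{n}0.png",im[:,:,::-1]); print(n,robot.calibration(n))
E
```

```text
pics
{'time': 0.0, 'q': array([ 1.12047192e+00,  5.28462377e-01,  1.43389033e+00,  3.00320385e-06,
        1.18136979e+00, -1.78488798e-01]), 'joint_velocities': array([-1.61394717e-03, -1.11307949e-03, -2.94731414e-04,  1.88941077e-06,
        5.46745971e-04,  1.25772515e-03]), 'joint_torque': array([ 9.95518967e-04, -4.40037167e+01, -1.76589149e+01,  6.33549783e-02,
        5.83472766e-02, -1.29342466e-04]), 'position': array([0.16745864, 0.60140212, 0.22157776]), 'tool_rot': array([ 7.96398066e-01,  6.04771847e-01, -9.49598698e-04,  4.81990666e-04]), 'ft_force': array([-0.07683983, -0.37299568,  0.31416558]), 'moment': array([-0.01997315, -0.04757314, -0.00209899]), 'grip_width': 0.08691931124057657}
scene {'fx': 391.66282484482576, 'fy': 391.66282484482576, 'cx': 254.49558749053998, 'cy': 193.4431486373948, 'dist_coeffs': array([-0.0614397,  0.       ,  0.       ,  0.       ,  0.       ]), 'rvec': array([ 2.02264639, -0.8200847 ,  0.42975485]), 'tvec': array([-0.40205809,  0.24505197,  0.7988918 ])}
top {'fx': 431.99753432444106, 'fy': 431.99753432444106, 'cx': 248.32190688867982, 'cy': 200.6367662263372, 'dist_coeffs': array([-0.04957631,  0.        ,  0.        ,  0.        ,  0.        ]), 'rvec': array([ 2.16561764, -2.13349041,  0.12841313]), 'tvec': array([-0.04692417,  0.57969587,  1.18630743])}
wrist {'fx': 299.7047075718333, 'fy': 299.7047075718333, 'cx': 254.94597261860906, 'cy': 193.88163122549292, 'dist_coeffs': array([0.01343783, 0.        , 0.        , 0.        , 0.        ]), 'rvec': array([-2.31760402, -1.76035315, -0.24392241]), 'tvec': array([-0.62385722, -0.0325691 ,  0.3915326 ])}
```

View pics/scene0.png

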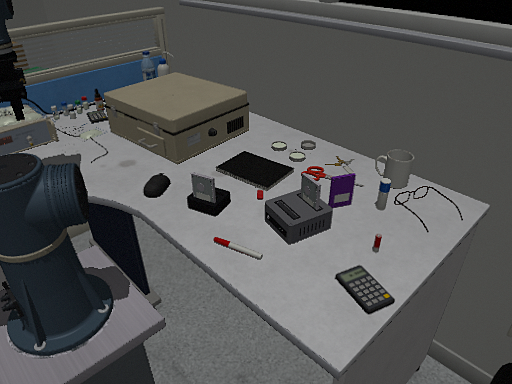

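View pics/top0.png

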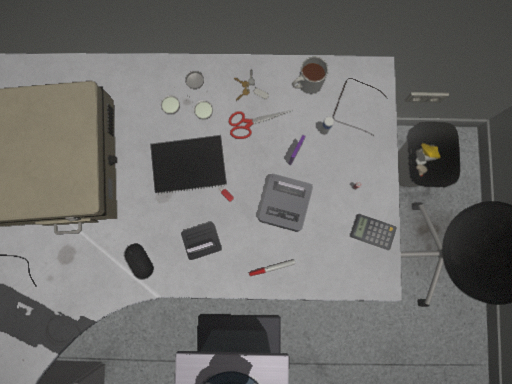

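View pics/wrist0.png

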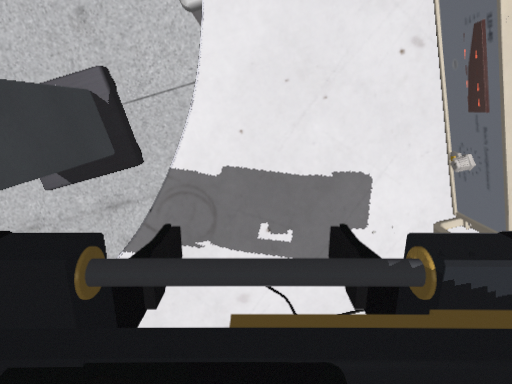

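The scene view shows the stand with the spare at (208,190), the dock at (298,215) with the old drive in the far bay, and the purple look-alike at (342,190). In the top view the stand is at (201,240), the dock at (285,202), the marker at (272,268), and the battery is probably the small thing at (356,185).

```bash
cat > h.py <<'E'
from rig import robot
import cv2, numpy as np
from scipy.spatial.transform import Rotation as R
def T(n):
    c=robot.calibration(n); return R.from_rotvec(np.ravel(c['rvec'])).as_matrix(), np.ravel(c['tvec']), c
def cam2w(n,p):
    r,t,c=T(n); return r.T@(np.array(p)-t)
def K(c): return np.array([[c['fx'],0,c['cx']],[0,c['fy'],c['cy']],[0,0,1.]])
def ray(n,uv,z):
    r,t,c=T(n); u=cv2.undistortPoints(np.array(uv,float).reshape(-1,1,2),K(c),c['dist_coeffs']).reshape(-1,2)
    d=np.c_[u,np.ones(len(u))]@r; o=-r.T@t
    return o+d*((z-o[2])/d[:,2])[:,None]
def proj(n,P):
    r,t,c=T(n); return cv2.projectPoints(np.array(P,float).reshape(-1,3),np.ravel(c['rvec']),t,K(c),c['dist_coeffs'])[0].reshape(-1,2)
E
python3 - <<'E'
from h import *
for n in ["top","scene"]:
    robot.camera(n)
    for k in ["dock","near_mouth","far_mouth","spare_drive_center","old_drive_center","stand_top","battery_aa","marker"]:
        for d in robot.tip_of(k,n)[:2]: print(n,k,cam2w(n,d['point']).round(4),round(d['confidence'],2))
print(robot.get_obs()['time'])
for n,b in [("top",(160,170,330,270)),("scene",(180,160,370,250))]:
    im=cv2.imread(f"pics/{n}0.png")[b[1]:b[3],b[0]:b[2]]
    cv2.imwrite(f"pics/{n}0z.png",cv2.resize(im,None,fx=4,fy=4,interpolation=cv2.INTER_CUBIC))
E
```

```text
top dock [ 0.578  -0.1427  0.0018] 0.83
top near_mouth [ 0.5406 -0.135   0.0564] 0.76
top far_mouth [ 0.6131 -0.1498  0.0584] 0.56
top spare_drive_center [0.4532 0.0893 0.0576] 0.55
top old_drive_center [ 0.609  -0.1454  0.0817] 0.74
top old_drive_center [ 0.7224 -0.1726  0.053 ] 0.64
top stand_top [ 0.6284 -0.3437  0.0025] 0.72
top stand_top [0.4659 0.0887 0.0355] 0.69
top battery_aa [ 0.4062  0.2744 -0.0012] 0.5
top battery_aa [ 0.6282 -0.347   0.004 ] 0.42
top marker [ 0.3954 -0.1111  0.0025] 0.5
scene far_mouth [ 0.6123 -0.1513  0.0585] 0.89
scene spare_drive_center [0.4463 0.081  0.0559] 0.58
scene spare_drive_center [ 0.5442 -0.1375  0.06  ] 0.36
scene old_drive_center [ 0.6072 -0.1521  0.0785] 0.9
scene old_drive_center [ 0.726  -0.1719  0.0501] 0.56
scene stand_top [0.4652 0.0935 0.029 ] 0.75
scene stand_top [ 0.6133 -0.1518  0.0581] 0.2
scene battery_aa [ 0.6295 -0.3522  0.0012] 0.44
scene marker [ 0.3888 -0.111  -0.0036] 0.71
1.05
```

View pics/top0z.png

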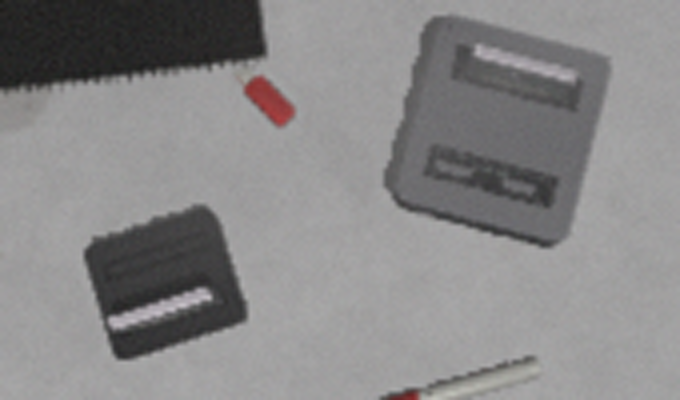

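View pics/scene0z.png

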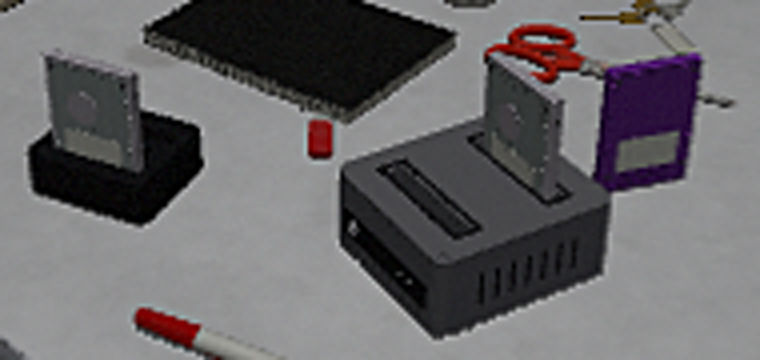

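Run:
```python
from h import *
im=cv2.imread("pics/top0.png").astype(int); 
def strip(b,z,thr):
    x0,y0,x1,y1=b; g=im[y0:y1,x0:x1].mean(2); m=g>thr
    ys,xs=np.nonzero(m); w=(g-thr)[m]; P=ray("top",np.c_[xs+x0,ys+y0],z)[:,:2]
    c=(P*w[:,None]).sum(0)/w.sum(); r=cv2.minAreaRect(P.astype(np.float32)*1000)
    cov=np.cov(P.T,aweights=w); e,v=np.linalg.eigh(cov); a=v[:,1]; a=a*np.sign(a[1])
    print(len(P),c.round(4),r,"long axis",a.round(3),"yaw",np.arctan2(-a[0],a[1]).round(4), "len",np.ptp(P@a))
print(im[240:256,185:216].mean(2).astype(int))
strip((184,240,217,255),.108,150)
strip((276,180,307,192),.130,175)
# stand and dock outline in top
def rect(uv,z):
    P=ray("top",uv,z)[:,:2]; print(P.mean(0).round(4)); print(P.round(4).tolist())
f=lambda L:[((x+.5)/4-.5+160,(y+.5)/4-.5+170) for x,y in L]
rect(f([(435,143),(428,180),(550,208),(558,175)]),.06)
```

```text
[[ 59  53  54  58  56  59  62  62  62  64  62  61  62  59  61  58  57  55
   53  49  54  50  50  48  49  46  50  52  59  61  60]
 [ 57  62  59  59  59  59  60  59  58  58  58  60  59  60  54  52  50  46
   50  50  46  49  46  53  66  71  71  56  58  56  59]
 [ 55  58  59  55  58  59  59  62  57  60  57  51  51  49  49  47  51  45
   49  46  50  65  66  97 155 160 140  89  68  58  57]
 [ 56  59  61  59  58  59  56  57  51  49  51  46  51  47  44  47  45  54
   64  69  96 152 153 152 164 168 163 134  77  67  54]
 [ 53  59  58  59  52  57  48  46  48  46  45  45  44  46  51  69  69  94
  149 162 156 166 165 170 172 178 184 176  84  70  59]
 [ 59  57  55  52  44  45  49  47  47  46  46  50  62  72  99 156 153 155
  164 171 175 177 175 180 176 121 100 103  78  76  71]
 [ 64  54  57  41  45  43  37  45  48  65  73 101 149 156 162 172 169 173
  174 179 190 176 135 103 101  77  69  69  58  60  55]
 [ 74  57  53  43  45  49  67  72 107 151 156 161 174 173 177 176 174 183
  175 114 103  98  82  80  81  63  55  56  58  57  55]
 [ 99  55  65  76  75 109 158 161 164 167 168 175 177 178 187 169 11
[... 1283 characters left out ...]
y
    r,t,c=T(n); u=cv2.undistortPoints(np.array(uv,float).reshape(-1,1,2),K(c),c['dist_coeffs']).reshape(-1,2)
                  ~~~~~~~~~~~~~~~~~~~^^^^^^^^^^^^^^^^^^^^^^^^^^^^^^^^^^^^^^^^^^^^^^^^^^^^^^^^^^
cv2.error: OpenCV(4.12.0) /io/opencv/modules/calib3d/src/undistort.dispatch.cpp:347: error: (-215:Assertion failed) CV_IS_MAT(_src) && CV_IS_MAT(_dst) && (_src->rows == 1 || _src->cols == 1) && (_dst->rows == 1 || _dst->cols == 1) && _src->cols + _src->rows - 1 == _dst->rows + _dst->cols - 1 && (CV_MAT_TYPE(_src->type) == CV_32FC2 || CV_MAT_TYPE(_src->type) == CV_64FC2) && (CV_MAT_TYPE(_dst->type) == CV_32FC2 || CV_MAT_TYPE(_dst->type) == CV_64FC2) in function 'cvUndistortPointsInternal'
```

Run:
```python
from h import *
im=cv2.imread("pics/top0.png").astype(int); 
print(im[178:194,274:310].mean(2).astype(int))
def strip(seed,z,thr):
    g=im.mean(2); n,l=cv2.connectedComponents((g>thr).astype(np.uint8),connectivity=4); m=l==l[seed[1],seed[0]]
    ys,xs=np.nonzero(m); P=ray("top",np.c_[xs,ys],z)[:,:2]
    c=P.mean(0); r=cv2.minAreaRect(P.astype(np.float32)*1000)
    e,v=np.linalg.eigh(np.cov(P.T)); a=v[:,1]; a=a*np.sign(a[1])
    print(len(P),xs.min(),xs.max(),ys.min(),ys.max(),c.round(4),r[1],"yaw",np.arctan2(-a[0],a[1]).round(4), "mid",(np.array(r[0])).round(1))
strip((200,245),.108,125)
for t in (150,170,180): strip((293,186),.130,t)
f=lambda L:np.array([((x+.5)/4-.5+160,(y+.5)/4-.5+170) for x,y in L])
P=ray("top",f([(435,143),(428,180),(550,208),(558,175)]),.06); print(P.mean(0),P)
for d in robot.masks_of("dock","top")[:1]:
    m=d['pixels']; print(d['confidence'],m.sum()); np.save('dockm.npy',m)
o=-T("top")[0].T@T("top")[1]; print("cam",o)
```

```text
[[105 107 110 106 107 106 108 106 106 107 109 111 108 112 115 116 123 134
  144 150 156 156 157 156 157 158 157 158 156 155 154 158 159 156 156 154]
 [107 109 106 110 108 105 108 107 108 110 109 110 113 107 111 111 112 113
  116 123 128 136 148 155 158 155 158 156 155 156 158 158 156 160 157 159]
 [107 111 107 107 108 109 115 110 107 108 110 109 111 111 111 110 108 110
  112 111 116 113 120 125 129 135 146 155 155 159 158 155 160 158 157 158]
 [ 86  84  90 103 119 159 147 125 118 108 112 110 109 109 109 110 113 109
  112 113 108 110 111 113 114 115 115 126 132 145 148 154 158 157 159 158]
 [ 81  77  72  84 115 169 162 154 151 158 148 124 112 108 110 111 110 107
  112 110 113 115 110 111 111 113 113 114 112 119 119 122 134 146 147 157]
 [ 77  76  75  88 127 172 164 161 164 163 159 153 147 148 132 123 113 115
  112 110 109 111 113 110 112 110 112 110 115 110 114 111 114 122 123 132]
 [ 79  79  78  85  99 119 143 163 170 166 162 162 160 160 155 150 148 144
  129 115 110 114 110 111 110 112 113 112 112 111 114 112 112 113 113 113]
 [ 83  79  80  88  93  90  99 111 116 121 144 166 170 164
[... 1240 characters left out ...]
89  86  85  77  78  82 100 107 108 109 109]]
84 187 212 242 251 [0.447  0.0874] (8.45384693145752, 68.33799743652344) yaw 0.3227 mid [446.8  87.6]
56 279 302 181 189 [ 0.6106 -0.148 ] (63.676963806152344, 6.535313606262207) yaw -0.265 mid [ 610.6 -149.3]
194788 0 511 0 383 [ 0.6057 -0.0574] (1054.796875, 1469.5511474609375) yaw 0.0148 mid [623.  -52.8]
195601 0 511 0 383 [ 0.6053 -0.0568] (1054.796875, 1469.5511474609375) yaw 0.0151 mid [623.  -52.8]
[ 0.54218461 -0.13450397  0.06      ] [[ 0.56493005 -0.09436336  0.06      ]
 [ 0.53908061 -0.08977019  0.06      ]
 [ 0.52087789 -0.1741882   0.06      ]
 [ 0.54384989 -0.17969414  0.06      ]]
0.8 1960
cam [ 0.4223008  -0.05197819  1.25081365]
```

```bash
cat >> h.py <<'E'
def plan(target,yaw,n,rx=0.0,start=None,pr=True):
    """rows (cm, deg) from current TCP pose to tool-down pose at yaw (tool x dir), n rows, linear."""
    o=robot.get_obs(); p0=np.array(o['position']); r0=R.from_quat(o['tool_rot'])
    if start is not None: p0,r0=start
    rt=R.from_euler('z',yaw)*R.from_euler('x',np.pi)*R.from_euler('x',rx)
    rv=(r0.inv()*rt).as_rotvec()
    dps=[]
    step=(np.array(target)-p0)/n
    for i in range(n):
        ri=r0*R.from_rotvec(rv*i/n); dps.append((ri.inv().apply(step)*100).round(2).tolist())
    print("turn each",np.degrees(rv/n).round(2)); print(dps)
    return np.array(target),rt
E
python3 - <<'E'
from h import *
o=robot.get_obs(); r,t,c=T("wrist"); rt=R.from_quat(o['tool_rot'])
print("cam in tool",rt.inv().apply(-r.T@t-o['position']),"axes",(rt.inv().as_matrix()@r.T).round(3))
plan([0.447,0.0875,0.2],0.31,14)
E
```

```text
cam in tool [-0.00038948 -0.07565402 -0.16296962] axes [[ 1.    -0.     0.   ]
 [ 0.     0.962  0.274]
 [-0.    -0.274  0.962]]
turn each [0.   0.   4.05]
[[-3.0, 2.91, 0.16], [-2.79, 3.11, 0.16], [-2.57, 3.3, 0.16], [-2.33, 3.48, 0.16], [-2.07, 3.63, 0.16], [-1.81, 3.77, 0.16], [-1.54, 3.89, 0.16], [-1.26, 3.99, 0.16], [-0.98, 4.07, 0.16], [-0.69, 4.12, 0.16], [-0.4, 4.16, 0.16], [-0.1, 4.18, 0.16], [0.19, 4.18, 0.16], [0.49, 4.15, 0.16]]
```

```bash
python3 -m creep '{"dp":[[-3.0,2.9,0.15],[-2.8,3.1,0.15],[-2.55,3.3,0.15],[-2.35,3.5,0.15],[-2.05,3.65,0.15],[-1.8,3.75,0.15],[-1.55,3.9,0.15],[-1.25,4.0,0.15],[-1.0,4.05,0.15],[-0.7,4.1,0.15],[-0.4,4.15,0.15],[-0.1,4.2,0.15],[0.2,4.2,0.15],[0.5,4.15,0.15],[0,0,0],[0,0,0]],"turn":[[0,0,4],[0,0,4],[0,0,4],[0,0,4],[0,0,4],[0,0,4],[0,0,4],[0,0,4],[0,0,4],[0,0,4],[0,0,4],[0,0,4],[0,0,4],[0,0,4],[0,0,0],[0,0,0]]}' -1
python3 - <<'E'
from h import *
cv2.imwrite("pics/w1.png",robot.camera("wrist")[:,:,::-1])
E
```

```text
time: 2.7
position: [0.4503, 0.0883, 0.2015]
tool_rot: [0.987, 0.159, -0.0, -0.0]
ft_force: [-0.7, -0.4, 0.1]
grip_width: 0.0868
```

View pics/w1.png

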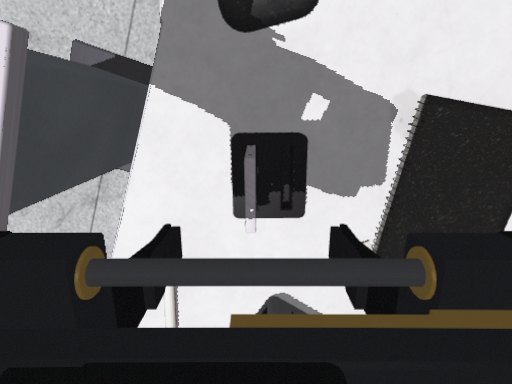

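Run:
```python
from h import *
im=cv2.imread("pics/w1.png"); z=cv2.resize(im[120:245,215:325],None,fx=5,fy=5,interpolation=cv2.INTER_NEAREST); cv2.imwrite("pics/w1z.png",z[:600])
g=im.mean(2)
print(g[140:236:4,238:264].astype(int))
```

```text
[[ 20  21  22  21  20  21  23  22  23  20  22  21  21  22  21  21  22  22
   22  20  21  22  21  20  21  21]
 [ 21  19  21  21  22  19  21  18  18  18  20  17  16  13  18  25  32  27
   18  21  21  23  20  23  21  18]
 [ 20  19  24  23  19  19  18  18  58  85  95  95  94  95  94  94  94  65
   17  16  21  21  19  21  21  16]
 [ 20  22  22  22  22  21  19  51  84  94  95  96  94  93  95  93  93  64
   21  17  18  21  22  23  23  20]
 [ 21  20  22  20  21  22  49  83  95  93  94  94  93  93  93  93  92  64
   19  20  21  21  24  21  20  21]
 [ 20  22  21  22  22  25  80 106 108 110 109 110 111 111 110 109 105  70
   19  15  19  21  21  20  20  21]
 [ 19  24  21  23  20  32  83 107 110 110 109 109 109 108 109 109 106  70
   19  18  24  23  21  20  20  22]
 [ 20  23  22  23  20  23  80 107 109 107 107 108 110 110 110 110 105  74
   25  34  33  21  22  21  19  21]
 [ 20  21  18  21  21  20  79 107 110 110 111 110 110 108 108 107 104  74
   24  34  34  21  19  18  22  23]
 [ 21  18  18  19  19  17  75 103 108 109 107 108 108 109 111 112 109  76
   27  19  19  18  22  21  20  20]
 [ 18  17 
[... 816 characters left out ...]
02 101  77
   39  36  45  52  56  56  56  55]
 [ 60  59  59  59  59  59  59  86 105 107 108 109 108 108 108 107 106  82
   56  56  56  55  56  53  55  54]
 [ 56  57  57  57  58  57  59  85 103 105 105 106 106 106 107 107 108  81
   53  54  54  53  54  55  52  53]
 [240 241 241 241 241 241 240 208 218 240 238 236 233 232 230 228 220 190
  218 236 236 237 238 239 239 237]
 [240 240 241 241 241 241 218 203 232 239 237 236 234 232 230 228 220 200
  223 238 238 238 238 238 238 238]
 [241 240 240 240 239 239 240 226 226 237 235 235 234 231 228 226 220 182
  214 237 237 237 236 236 236 236]
 [239 239 239 239 238 239 239 235 229 226 225 224 223 224 225 224 221 223
  233 238 238 238 238 238 239 240]]
```

View pics/w1z.png

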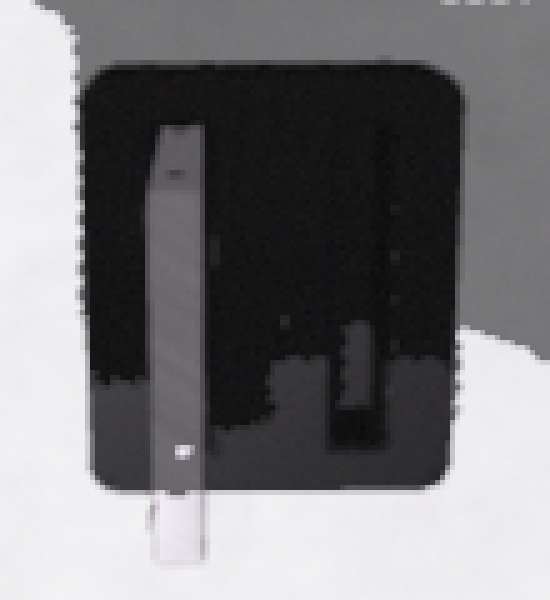

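Run:
```python
from h import *
P=ray("wrist",[(243.7,157.5),(255.4,157.5),(255.5,232.4),(245,232.4)],.108); print(P.round(4)); c=P.mean(0); print(c)
print([np.linalg.norm(P[i]-P[(i+1)%4]).round(4) for i in range(4)])
a=(P[0]+P[1]-P[2]-P[3]); print("yaw",np.arctan2(-a[0],a[1]))
o=robot.get_obs(); rt=R.from_quat(o['tool_rot']); print("tool yaw",rt.as_euler('zyx')[0], rt.as_matrix()[:,0]); print("offset in tool",rt.inv().apply(c-o['position']))
# stand outline at z .034
S=ray("wrist",[(231.5,132.5),(307.5,132.5),(233.5,218),(305,218)],.034);print(S.round(4),S.mean(0))
```

```text
[[0.4286 0.1188 0.108 ]
 [0.4382 0.122  0.108 ]
 [0.4602 0.0561 0.108 ]
 [0.451  0.053  0.108 ]]
[0.44451699 0.08746936 0.108     ]
[np.float64(0.0101), np.float64(0.0695), np.float64(0.0097), np.float64(0.0695)]
yaw 0.3255380947385546
tool yaw -0.3211256893519774 [ 9.48880215e-01  3.15635284e-01 -8.39450434e-04]
offset in tool [-5.19292737e-03  5.42799539e-05  9.34649899e-02]
[[0.4087 0.1286 0.034 ]
 [0.4868 0.1545 0.034 ]
 [0.44   0.0352 0.034 ]
 [0.5196 0.0617 0.034 ]] [0.46378581 0.09500256 0.034     ]
```

```bash
python3 -m creep '{"dp":[[-0.1,0,2.0],[-0.15,0,3.0],[-0.15,0,3.0],[-0.1,0,3.0],[0,0,2.0],[0,0,0.7],[0,0,0],[0,0,0]],"turn":[[0,0,-0.2],[0,0,0],[0,0,0],[0,0,0],[0,0,0],[0,0,0],[0,0,0],[0,0,0]]}' -1
python3 - <<'E'
from h import *
cv2.imwrite("pics/w2.png",robot.camera("wrist")[:,:,::-1])
E
```

```text
time: 3.55
position: [0.4456, 0.0881, 0.0653]
tool_rot: [0.987, 0.163, 0.001, 0.0]
ft_force: [-0.8, -0.2, 0.2]
grip_width: 0.0863
```

View pics/w2.png

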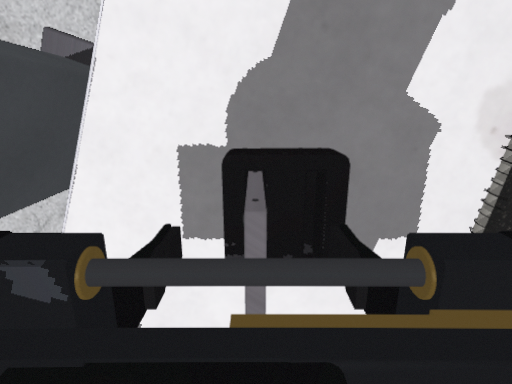

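```bash
python3 -m creep '{"dp":[[0,0,0],[0,0,0],[0,0,0],[0,0,0],[0,0,0],[0,0,0],[0,0,0],[0,0,0],[0,0,0],[0,0,0]],"turn":[[0,0,0],[0,0,0],[0,0,0],[0,0,0],[0,0,0],[0,0,0],[0,0,0],[0,0,0],[0,0,0],[0,0,0]]}' 1 40
```

```text
time: 4.6
position: [0.4453, 0.0874, 0.0645]
tool_rot: [0.987, 0.162, -0.0, 0.0]
ft_force: [-1.1, 0.4, 0.4]
grip_width: 0.015
```

```bash
python3 -m creep '{"dp":[[0,0,0],[0,0,0],[0,0,0],[0,0,0]],"turn":[[0,0,0],[0,0,0],[0,0,0],[0,0,0]]}'
```

```text
time: 5.0
position: [0.4453, 0.0875, 0.0645]
tool_rot: [0.987, 0.162, -0.0, -0.0]
ft_force: [0.4, 0.5, -1.0]
grip_width: 0.009
```

```bash
python3 -m creep '{"dp":[[0,0,-0.5],[0,0,-1],[0,0,-1.5],[0,0,-2],[0,0,-3],[0,0,-3],[0,0,-3],[0,0,-3],[0,0,-1.5],[0,0,0]],"turn":[[0,0,0],[0,0,0],[0,0,0],[0,0,0],[0,0,0],[0,0,0],[0,0,0],[0,0,0],[0,0,0],[0,0,0]]}'
python3 - <<'E'
from h import *
plan([0.5,-0.20,0.25],-0.22,10)
E
```

```text
time: 6.0
position: [0.4465, 0.0875, 0.2524]
tool_rot: [0.987, 0.162, 0.003, 0.001]
ft_force: [0.2, 0.1, -1.0]
grip_width: 0.0091
turn each [ 0.   -0.04  3.12]
[[-0.41, 2.89, 0.03], [-0.25, 2.91, 0.03], [-0.09, 2.92, 0.03], [0.07, 2.92, 0.03], [0.22, 2.92, 0.03], [0.38, 2.9, 0.03], [0.54, 2.87, 0.03], [0.7, 2.84, 0.03], [0.85, 2.8, 0.03], [1.0, 2.75, 0.02]]
```

```bash
python3 -m creep '{"dp":[[-0.4,2.9,0],[-0.25,2.9,0],[-0.1,2.9,0],[0.05,2.9,0],[0.2,2.9,0],[0.4,2.9,0],[0.55,2.9,0],[0.7,2.85,0],[0.85,2.8,0],[1.0,2.75,0],[0,0,0],[0,0,0],[0,0,0]],"turn":[[0,0,3.1],[0,0,3.1],[0,0,3.1],[0,0,3.1],[0,0,3.1],[0,0,3.1],[0,0,3.1],[0,0,3.1],[0,0,3.1],[0,0,3.1],[0,0,0],[0,0,0],[0,0,0]]}'
python3 - <<'E'
from h import *
print(robot.get_obs()['tool_rot'])
cv2.imwrite("pics/w3.png",robot.camera("wrist")[:,:,::-1])
for k in ["dock","near_mouth","far_mouth","old_drive_center","spare_drive_center"]:
    for d in robot.tip_of(k,"wrist")[:2]: print(k,cam2w("wrist",d['point']).round(4),round(d['confidence'],2))
E
```

```text
time: 7.3
position: [0.4981, -0.1984, 0.2487]
tool_rot: [0.994, -0.107, -0.001, -0.001]
ft_force: [-0.0, 0.7, -1.2]
grip_width: 0.0094
[ 9.94211178e-01 -1.07433525e-01 -1.21987054e-03 -8.26286458e-04]
dock [ 0.5742 -0.1501  0.0015] 0.96
dock [ 0.6092 -0.1536  0.0611] 0.61
near_mouth [ 0.5406 -0.1341  0.0617] 0.81
far_mouth [ 0.6069 -0.1547  0.0605] 0.68
old_drive_center [ 0.612  -0.1548  0.0814] 0.86
old_drive_center [ 0.7298 -0.1736  0.0515] 0.77
```

View pics/w3.png

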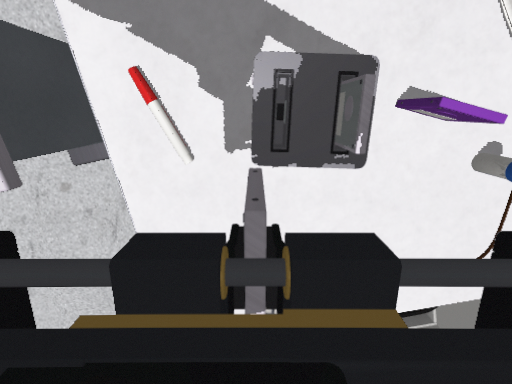

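The wrist view shows the dock at columns 250–380, rows 52–167. The near slot is around (283,111), the old drive around (352,112), and the held spare sits centred at column 255.

Run:
```python
from h import *
im=cv2.imread("pics/w3.png"); z=cv2.resize(im[45:173,245:385],None,fx=4.6,fy=4.6,interpolation=cv2.INTER_CUBIC); z=cv2.convertScaleAbs(z,alpha=1.8,beta=10);cv2.imwrite("pics/w3z.png",z); print(z.shape)
g=im.mean(2)
print(g[64:74,266:300].astype(int)); print(g[80:150:10,266:300].astype(int)); print(g[148:158,266:300].astype(int))
```

```text
(589, 644, 3)
[[158 158 157 157 157 158 157 156 158 156 156 155 155 155 155 156 156 155
  154 154 155 155 154 154 154 153 155 154 153 152 153 152 151 150]
 [157 158 157 158 157 158 157 157 157 156 157 155 155 155 157 155 156 155
  156 154 155 154 154 155 153 153 154 153 153 152 153 153 150 126]
 [159 158 158 158 158 156 157 157 158 158 156 157 156 155 156 156 155 155
  155 155 154 155 155 154 154 154 153 153 152 153 153 152 151 126]
 [158 159 159 158 158 157 158 158 157 157 157 157 155 157 156 156 156 155
  155 156 155 154 154 154 155 153 154 153 153 153 152 152 126  74]
 [159 158 159 158 158 158 157 158 142 126 143 142 125 126 123 141 157 156
  157 155 155 155 154 154 154 153 154 153 154 152 151 126  75  71]
 [158 159 159 159 158 158 158 125  79  80  66  63  71  69  68  71  73  71
   71  69  69  65  74  77  70  72  75 104 139 152 153 150 122  71]
 [159 159 159 159 159 158 159 139 100  70  47  49  66  65  62  61  61  60
   59  57  58  57  57  58  51  59  65  79 128 153 153 152 124  71]
 [159 159 159 159 158 160 159 141 101  70  44  57  76  76  77  75  72  71
   68  63  62  60  61  59
[... 1683 characters left out ...]
 20 20 21 20 21 21 39 60
  66 67 67 67 67 66 67 67 66 67]
 [67 67 68 67 62 59 57 58 56 58 58 56 55 54 54 55 56 55 55 55 54 56 61 65
  67 67 65 68 66 66 66 67 66 67]
 [67 68 65 67 67 67 67 67 67 67 66 68 65 66 66 67 67 65 67 67 65 67 65 68
  67 67 68 66 67 67 67 67 66 65]
 [66 66 67 66 66 68 66 67 66 65 66 67 67 68 66 66 66 66 66 67 67 66 67 67
  67 67 67 66 66 65 67 66 67 67]
 [66 66 67 66 67 66 67 65 68 66 66 67 66 68 66 66 67 65 67 67 67 67 66 67
  66 67 66 66 66 65 67 66 66 66]
 [67 66 67 68 66 67 67 68 67 67 68 67 67 67 67 67 66 67 67 66 67 66 66 66
  66 65 65 65 66 66 65 65 66 65]
 [67 67 68 67 66 68 65 67 67 67 67 67 67 67 67 67 66 67 67 67 66 66 67 65
  65 66 66 66 67 65 66 67 67 66]]
```

View pics/w3z.png

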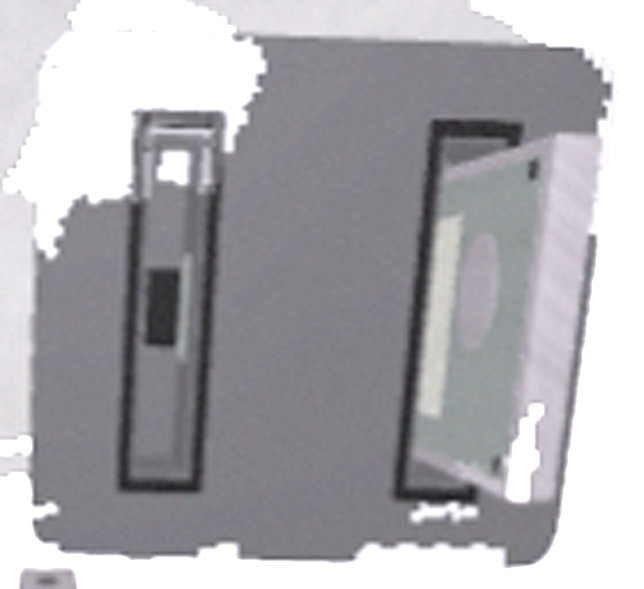

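Run:
```python
from h import *
P=ray("wrist",[(273,68.4),(293.9,68.6),(288.1,151.6),(269.9,151.6)],.06); c=P.mean(0)
f=lambda L:np.array([((x+.5)/4.6-.5+245,(y+.5)/4.6-.5+45) for x,y in L])
F=ray("wrist",f([(432,120),(524,124),(478,500),(394,496)]),.06)
D=ray("wrist",f([(550,135),(600,132),(553,500),(507,498)]),.130)
for n,Q in (("near",P),("far",F),("old top",D)):
    a=(Q[0]+Q[1]-Q[2]-Q[3]); print(n,Q.mean(0).round(4),"yaw",np.arctan2(-a[0],a[1]).round(4),[np.linalg.norm(Q[i]-Q[(i+1)%4]).round(4) for i in range(4)], Q[:,:2].round(4).tolist())
v=F.mean(0)-P.mean(0);print(np.linalg.norm(v),np.arctan2(v[1],v[0]))
# held drive: bottom edge/side; find its lateral center in tool frame
o=robot.get_obs(); rt=R.from_quat(o['tool_rot']); print(o['position'],rt.as_matrix().round(4))
im=cv2.imread("pics/w3.png").mean(2); print(im[168:260:8,240:272].astype(int))
```

```text
near [ 0.5426 -0.1355  0.06  ] yaw -0.246 [np.float64(0.0228), np.float64(0.0905), np.float64(0.0214), np.float64(0.0906)] [[0.5425, -0.089], [0.5648, -0.0941], [0.5421, -0.1817], [0.5212, -0.1771]]
far [ 0.6116 -0.1528  0.06  ] yaw -0.2473 [np.float64(0.0219), np.float64(0.0893), np.float64(0.0215), np.float64(0.0892)] [[0.6119, -0.1067], [0.6331, -0.1123], [0.611, -0.1988], [0.5903, -0.1932]]
old top [ 0.6105 -0.1526  0.13  ] yaw -0.2395 [np.float64(0.0094), np.float64(0.0701), np.float64(0.0094), np.float64(0.0692)] [[0.6141, -0.118], [0.6235, -0.1195], [0.6068, -0.1876], [0.5977, -0.1852]]
0.07108557841480087 -0.2454873517226877
[ 0.49911227 -0.19899194  0.24965683] [[ 0.977  -0.2132 -0.    ]
 [-0.2132 -0.977   0.    ]
 [-0.     -0.     -1.    ]]
[[238 237 238 238 238 237 238 237 228 178 129 130 131 145 150 147 135 129
  132 131 146 190 231 241 240 240 240 239 239 240 240 241]
 [239 239 239 239 238 238 239 204 121  95  95  94  95  96  95  95  94  93
   94  94  96  94 157 225 240 239 240 239 239 239 239 239]
 [238 238 238 238 238 239 227 162  94  94  95  94  96  95  95  95  94  94
[... 557 characters left out ...]
5 103 100 171 227 236 236 236 235]
 [239 239 239 210 134 101 107 107 107 108 109 108 107 106 105 106 104 105
  105 106 106 106 107 109 104 101 169 227 237 238 238 213]
 [ 21  17  18  40  85 103 107 107 107 105 104 105 105 105 105 105 105 105
  106 107 107 108 108 106 106 101  68  20  22  21  22  23]
 [ 19  20  22  38  79  99 104 108 108 107 109 108 109 109 108 110 109 109
  108 107 107 106 106 105 102  97  66  22  23  20  23  21]
 [ 21  20  22  29  75  97 102 104 104 105 106 106 107 107 106 105 105 104
  106 106 106 107 107 109 107  95  60  19  22  19  23  20]
 [ 22  19  23  29  74  98 104 106 107 108 107 107 106 105 105 104 103 104
  101 104 105 105 105 105 104  89  54  20  23  22  20  24]]
```

Run:
```python
from h import *
o=robot.get_obs(); rt=R.from_quat(o['tool_rot']); p=o['position']
def tl(uv,dz):
    return (rt.inv().apply(ray("wrist",uv,p[2]+dz)-p)*1000).round(1)
print("bottom edge",tl([(248.8,168),(261.3,168)],-0.056))
print("top corner",tl([(242.5,215.5),(266,215.5)],0.044))
c=np.array([0.5426,-0.1355]); 
print(rt.inv().apply(np.r_[c,0.2]-p)*100, "turn deg", np.degrees(0.246-0.2149))
plan([.5428,-.1355,.15],-.246,6)
```

```text
bottom edge [[ -5.2 -32.4  56. ]
 [  4.1 -32.4  56. ]]
top corner [[ -5.8 -31.4 -44. ]
 [  4.1 -31.4 -44. ]]
[ 2.8949425  -7.13044593  4.9656968 ] turn deg 1.7818987428568596
turn each [-0.   0.   0.3]
[[0.49, -1.19, 1.66], [0.48, -1.19, 1.66], [0.47, -1.19, 1.66], [0.47, -1.2, 1.66], [0.46, -1.2, 1.66], [0.45, -1.2, 1.66]]
```

```bash
python3 -m creep '{"dp":[[0.5,-1.2,1],[0.5,-1.2,2],[0.5,-1.2,2],[0.5,-1.2,2],[0.5,-1.2,2],[0.45,-1.2,2],[0,0,1.0],[0,0,0],[0,0,0],[0,0,0]],"turn":[[0,0,0.3],[0,0,0.3],[0,0,0.3],[0,0,0.3],[0,0,0.3],[0,0,0.3],[0,0,0],[0,0,0],[0,0,0],[0,0,0]]}'
python3 - <<'E'
from h import *
o=robot.get_obs();rt=R.from_quat(o['tool_rot']).as_matrix(); print(np.arctan2(rt[1,0],rt[0,0]),o['position'],o['ft_force'])
for n in ("wrist","scene","top"): cv2.imwrite(f"pics/{n}4.png",robot.camera(n)[:,:,::-1])
a=cv2.imread("pics/wrist4.png")[40:320,150:400]; b=cv2.resize(cv2.imread("pics/scene4.png")[140:260,230:370],None,fx=3,fy=3,interpolation=cv2.INTER_CUBIC)
c=np.zeros((360,680,3),np.uint8); c[:280,:250]=a; c[:360,255:675]=b; cv2.imwrite("pics/c4.png",c)
E
```

```text
time: 8.6
position: [0.5448, -0.137, 0.1305]
tool_rot: [0.992, -0.124, 0.001, 0.0]
ft_force: [-0.1, 0.1, -1.4]
grip_width: 0.0093
-0.24797020607190678 [ 0.54476306 -0.13695695  0.13050263] [-0.11812231  0.12591884 -1.35126828]
```

View pics/c4.png

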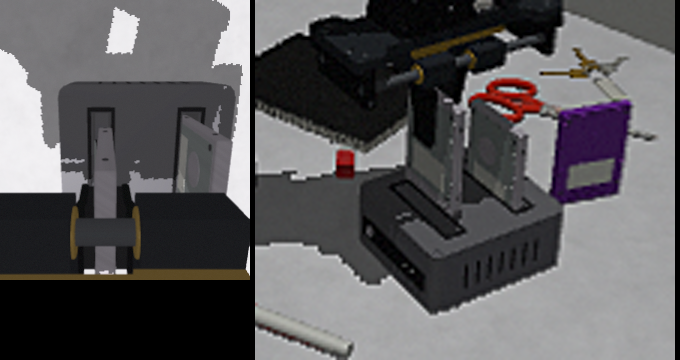

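```bash
python3 -m creep '{"dp":[[-0.1,-0.1,0],[-0.1,-0.1,0],[0,0,0],[0,0,0]],"turn":[[0,0,0],[0,0,0],[0,0,0],[0,0,0]]}'
python3 - <<'E'
from h import *
o=robot.get_obs();rt=R.from_quat(o['tool_rot']); print(o['position'])
im=robot.camera("wrist")[:,:,::-1];cv2.imwrite("pics/w5.png",im)
print(np.mean([robot.get_obs()['position'] for _ in range(5)],0))
cv2.imwrite("pics/w5z.png",cv2.convertScaleAbs(cv2.resize(im[110:240,200:320],None,fx=4.5,fy=4.5,interpolation=cv2.INTER_CUBIC),alpha=1.6))
E
```

```text
time: 9.15
position: [0.5427, -0.1337, 0.1296]
tool_rot: [0.992, -0.123, 0.0, 0.0]
ft_force: [-0.1, -0.7, -1.0]
grip_width: 0.0092
[ 0.54273849 -0.13374182  0.12960172]
[ 0.5427917  -0.13382071  0.1295759 ]
```

View pics/w5z.png

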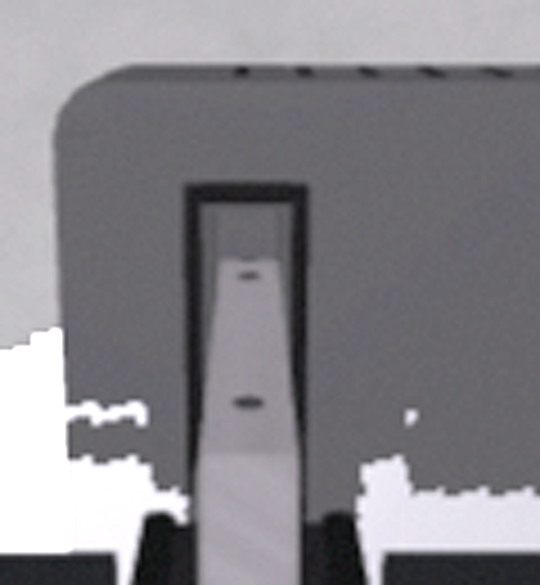

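Run:
```python
from h import *
o=robot.get_obs(); rt=R.from_quat(o['tool_rot']); p=o['position']
f=lambda L:np.array([((x+.5)/4.5-.5+200,(y+.5)/4.5-.5+110) for x,y in L])
tl=lambda uv,z:(rt.inv().apply(ray("wrist",f(uv),z)-p)*1000).round(1)
print("slot outer",tl([(185,184),(308,184)],.06),"inner",tl([(199,202),(292,202)],.06)); print("drive bottom",tl([(219,260),(281,260)],p[2]-.056)); print("top",tl([(202,455),(298,455)],p[2]+.044))
```

```text
slot outer [[-11.7 -43.5  69.6]
 [  9.5 -43.5  69.6]] inner [[ -9.3 -40.4  69.6]
 [  6.8 -40.4  69.6]]
drive bottom [[ -5.6 -32.8  56. ]
 [  4.6 -32.8  56. ]]
top [[ -5.  -33.6 -44. ]
 [  4.  -33.6 -44. ]]
```

```bash
python3 -m creep '{"dp":[[-0.05,0,0.5],[0,0,0.5],[0,0,0.4],[0,0,0.4],[0,0,0.4],[0,0,0.4],[0,0,0]],"turn":[[0,0,0],[0,0,0],[0,0,0],[0,0,0],[0,0,0],[0,0,0],[0,0,0]]}'
python3 - <<'E'
from h import *
cv2.imwrite("pics/w6.png",robot.camera("wrist")[:,:,::-1])
o=robot.get_obs();print(o['ft_force'],o['moment'],o['position'])
E
```

```text
time: 9.9
position: [0.5419, -0.1335, 0.1028]
tool_rot: [0.992, -0.123, -0.001, -0.0]
ft_force: [-0.8, 0.5, -1.0]
grip_width: 0.009
[-1.24269881  0.07966875 -0.17680676] [-0.10828696  0.02511543  0.00033573] [ 0.54209084 -0.13362273  0.10317908]
```

View pics/w6.png

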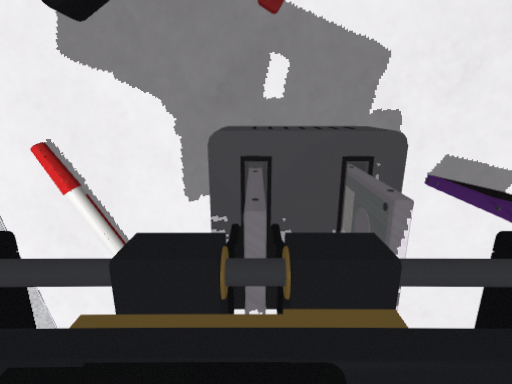

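The spare has entered the near slot with no contact force, at about columns 243–268. Next I push it down.

```bash
python3 -m creep '{"dp":[[0,0,0.3],[0,0,0.3],[0,0,0.2],[0,0,0.2],[0,0,0]],"turn":[[0,0,0],[0,0,0],[0,0,0],[0,0,0],[0,0,0]]}'; python3 -m creep '{"dp":[[0,0,0.2],[0,0,0.2],[0,0,0.2],[0,0,0]],"turn":[[0,0,0],[0,0,0],[0,0,0],[0,0,0]]}'
```

```text
time: 10.45
position: [0.5422, -0.1337, 0.0933]
tool_rot: [0.992, -0.123, -0.0, -0.0]
ft_force: [0.4, -1.0, -1.1]
grip_width: 0.0094
time: 10.85
position: [0.5424, -0.1338, 0.0881]
tool_rot: [0.992, -0.123, 0.0, 0.0]
ft_force: [-0.5, 0.1, 3.6]
grip_width: 0.0094
```

```bash
python3 -m creep '{"dp":[[0,0,0.1],[0,0,0.1],[0,0,0]],"turn":[[0,0,0],[0,0,0],[0,0,0]]}'; python3 -m creep '{"dp":[[0,0,0.1],[0,0,0.1],[0,0,0]],"turn":[[0,0,0],[0,0,0],[0,0,0]]}'
```

```text
time: 11.15
position: [0.5425, -0.1338, 0.0865]
tool_rot: [0.992, -0.123, 0.0, 0.0]
ft_force: [-1.9, -0.1, 8.1]
grip_width: 0.0096
time: 11.45
position: [0.5425, -0.1338, 0.0864]
tool_rot: [0.992, -0.123, 0.001, 0.0]
ft_force: [-4.6, 2.1, 20.2]
grip_width: 0.0091
```

```bash
python3 -m creep '{"dp":[[0,0,0.1],[0,0,0]],"turn":[[0,0,0],[0,0,0]]}'; python3 -m creep '{"dp":[[0,0,-0.1],[0,0,-0.1],[0,0,-0.1],[0,0,0]],"turn":[[0,0,0],[0,0,0],[0,0,0],[0,0,0]]}'
python3 - <<'E'
from h import *
for n in ("wrist","scene"): cv2.imwrite(f"pics/{n}7.png",robot.camera(n)[:,:,::-1])
b=cv2.resize(cv2.imread("pics/scene7.png")[140:260,230:370],None,fx=5,fy=5,interpolation=cv2.INTER_CUBIC); cv2.imwrite("pics/s7z.png",b)
E
```

```text
time: 11.65
position: [0.5425, -0.1338, 0.0863]
tool_rot: [0.992, -0.123, 0.001, 0.0]
ft_force: [-5.5, 1.5, 25.9]
grip_width: 0.0093
time: 12.05
position: [0.5424, -0.1338, 0.0864]
tool_rot: [0.992, -0.123, 0.0, 0.0]
ft_force: [-2.2, 0.6, 9.3]
grip_width: 0.0092
```

View pics/s7z.png

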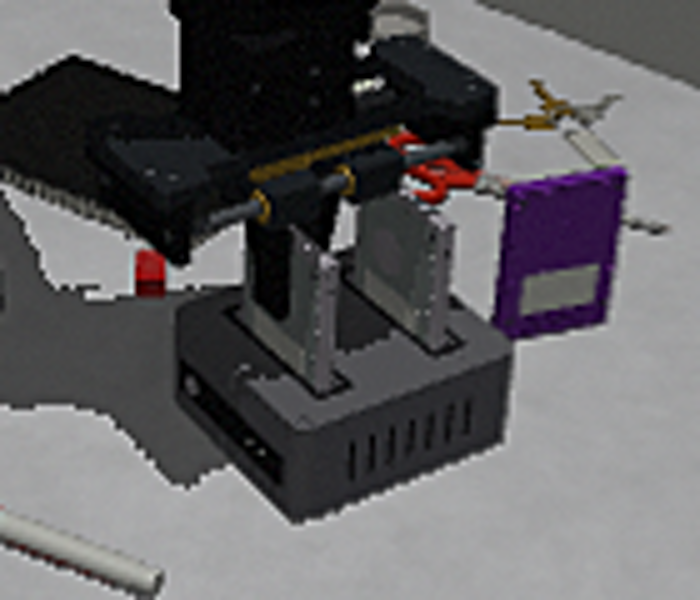

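```bash
python3 -m creep '{"dp":[[0,0,-0.1],[0,0,-0.05],[0,0,0]],"turn":[[0,0,0],[0,0,0],[0,0,0]]}'; python3 -m creep '{"dp":[[0,0,0],[0,0,0],[0,0,0],[0,0,0],[0,0,0],[0,0,0]],"turn":[[0,0,0],[0,0,0],[0,0,0],[0,0,0],[0,0,0],[0,0,0]]}' 0.2
```

```text
time: 12.45
position: [0.5423, -0.1337, 0.0865]
tool_rot: [0.992, -0.123, -0.0, -0.0]
ft_force: [0.7, 0.0, -1.3]
grip_width: 0.0098
time: 13.05
position: [0.5423, -0.1337, 0.0871]
tool_rot: [0.992, -0.123, 0.0, 0.0]
ft_force: [-0.2, 0.8, -0.4]
grip_width: 0.0341
```

```bash
python3 -m creep '{"dp":[[0,0,-0.5],[0,0,-1.5],[0,0,-3],[0,0,-3],[0,0,-4],[1,2,-4],[1,2.5,0],[1,2.5,0],[0,0,0],[0,0,0],[0,0,0]],"turn":[[0,0,0],[0,0,0],[0,0,0],[0,0,0],[0,0,0],[0,0,0],[0,0,0],[0,0,0],[0,0,0],[0,0,0],[0,0,0]]}' 0.0
python3 - <<'E'
from h import *
o=robot.get_obs(); print(o['position'])
for n in ("wrist","scene"): cv2.imwrite(f"pics/{n}8.png",robot.camera(n)[:,:,::-1])
E
```

```text
time: 14.15
position: [0.5536, -0.2078, 0.2467]
tool_rot: [0.992, -0.123, -0.001, -0.001]
ft_force: [-0.2, 0.0, -0.1]
grip_width: 0.044
[ 0.5536464  -0.2078039   0.24674869]
```

View pics/wrist8.png

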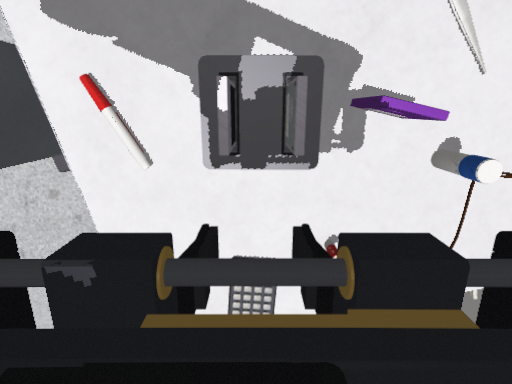

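View pics/scene8.png

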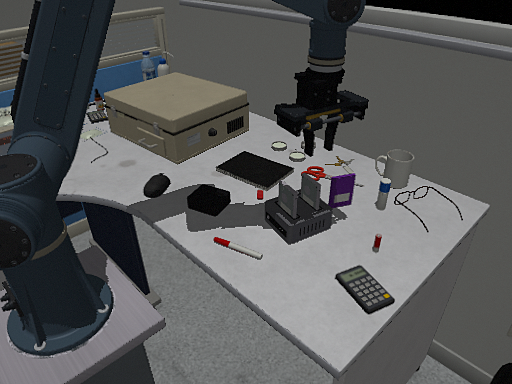

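Run:
```python
from h import *
im=cv2.imread("pics/wrist8.png"); z=cv2.resize(im[48:178,192:332],None,fx=4.6,fy=4.6,interpolation=cv2.INTER_CUBIC); z=cv2.convertScaleAbs(z,alpha=1.5,beta=10);cv2.imwrite("pics/w8z.png",z)
```

```text
(no output)
```

View pics/w8z.png

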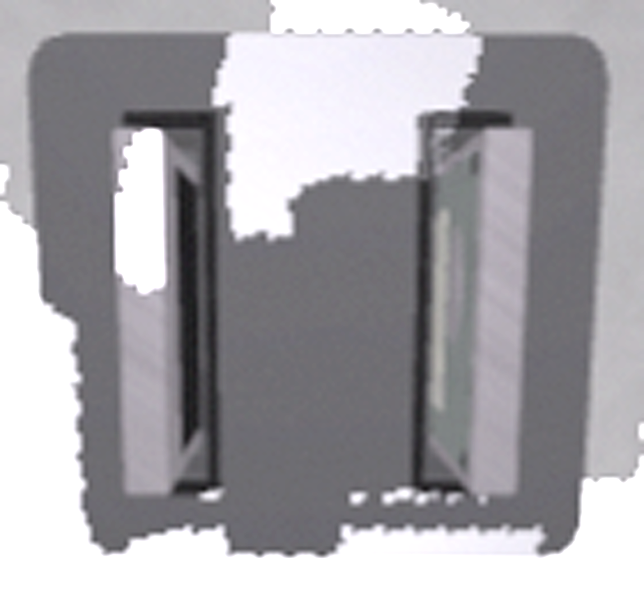

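Run:
```python
from h import *
f=lambda L:np.array([((x+.5)/4.6-.5+192,(y+.5)/4.6-.5+48) for x,y in L])
N=ray("wrist",f([(113,129),(163,129),(171,494),(125,494)]),.130)
D=ray("wrist",f([(484,129),(533,129),(516,494),(470,494)]),.130)
o=robot.get_obs(); rt=R.from_quat(o['tool_rot']); 
for n,Q in (("spare top",N),("old top",D)):
    a=(Q[0]+Q[1]-Q[2]-Q[3]); print(n,Q.mean(0).round(4),"yaw",np.arctan2(-a[0],a[1]).round(4),[np.linalg.norm(Q[i]-Q[(i+1)%4]).round(4) for i in range(4)])
v=D.mean(0)-N.mean(0);print(np.linalg.norm(v),np.arctan2(v[1],v[0]), "spare minus released TCP",N.mean(0)[:2]-[.5424,-.1338])
m=rt.as_matrix(); print("toolyaw",np.arctan2(m[1,0],m[0,0]))
print("old in tool cm",rt.inv().apply(D.mean(0)-o['position'])*100)
```

```text
spare top [ 0.5413 -0.1348  0.13  ] yaw -0.2481 [np.float64(0.0095), np.float64(0.0692), np.float64(0.0094), np.float64(0.0692)]
old top [ 0.6094 -0.1519  0.13  ] yaw -0.2477 [np.float64(0.0093), np.float64(0.0692), np.float64(0.0093), np.float64(0.0692)]
0.07015513337487482 -0.24639100377229473 spare minus released TCP [-0.00105484 -0.00100415]
toolyaw -0.24625731751476607
old in tool cm [ 4.03587041 -6.75231933 11.68209246]
```

```bash
python3 -m creep '{"dp":[[1.0,-1.7,0],[1.0,-1.7,1],[1.05,-1.7,1],[1.05,-1.7,2],[0,0,3],[0,0,2],[0,0,0],[0,0,0],[0,0,0]],"turn":[[0,0,0],[0,0,0],[0,0,0],[0,0,0],[0,0,0],[0,0,0],[0,0,0],[0,0,0],[0,0,0]]}' 0.0
python3 - <<'E'
from h import *
o=robot.get_obs(); rt=R.from_quat(o['tool_rot']); print("remaining cm", rt.inv().apply(np.array([.6103,-.1509,.0865])-o['position'])*100)
cv2.imwrite("pics/w9.png",robot.camera("wrist")[:,:,::-1])
E
```

```text
time: 15.15
position: [0.6116, -0.1532, 0.1585]
tool_rot: [0.992, -0.123, 0.001, 0.0]
ft_force: [0.7, 0.1, 0.1]
grip_width: 0.0433
remaining cm [-0.20206996 -0.19691964  7.20433559]
```

View pics/w9.png

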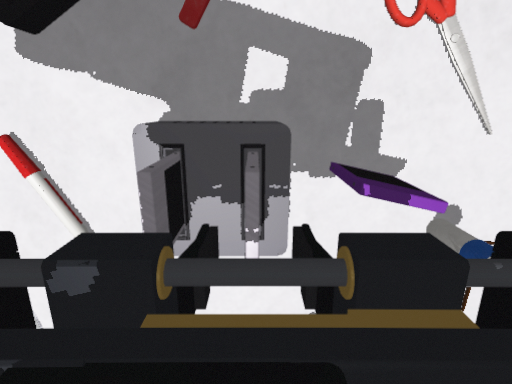

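```bash
python3 -m creep '{"dp":[[-0.1,-0.1,0.5],[-0.1,-0.1,1.5],[0,0,2],[0,0,2],[0,0,1.0],[0,0,0.2],[0,0,0],[0,0,0],[0,0,0]],"turn":[[0,0,0],[0,0,0],[0,0,0],[0,0,0],[0,0,0],[0,0,0],[0,0,0],[0,0,0],[0,0,0]]}' 0.0
python3 - <<'E'
from h import *
o=robot.get_obs(); rt=R.from_quat(o['tool_rot']); print("remaining cm", rt.inv().apply(np.array([.6103,-.1509,.0865])-o['position'])*100)
cv2.imwrite("pics/w10.png",robot.camera("wrist")[:,:,::-1])
E
```

```text
time: 16.1
position: [0.6099, -0.1509, 0.0861]
tool_rot: [0.992, -0.123, 0.001, 0.0]
ft_force: [0.6, -0.4, 0.7]
grip_width: 0.0435
remaining cm [ 0.03525649 -0.01269251 -0.03642449]
```

View pics/w10.png

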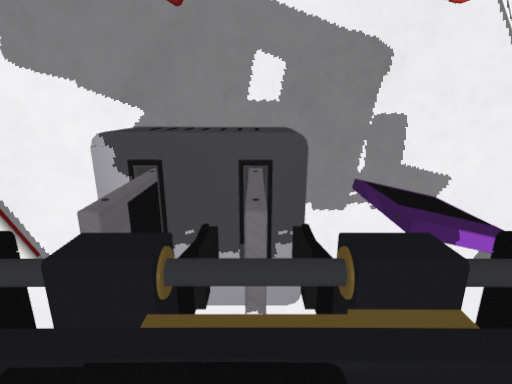

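```bash
python3 -m creep '{"dp":[[0,0,0],[0,0,0],[0,0,0],[0,0,0],[0,0,0],[0,0,0],[0,0,0],[0,0,0],[0,0,0],[0,0,0]],"turn":[[0,0,0],[0,0,0],[0,0,0],[0,0,0],[0,0,0],[0,0,0],[0,0,0],[0,0,0],[0,0,0],[0,0,0]]}' 1 50
python3 - <<'E'
from h import *
o=robot.get_obs(); print(o['ft_force'],o['moment'],o['position'])
E
```

```text
time: 17.15
position: [0.6094, -0.1506, 0.085]
tool_rot: [0.992, -0.123, 0.0, 0.0]
ft_force: [0.6, -0.4, -0.6]
grip_width: 0.0094
[ 0.59594277 -0.35712799 -0.56508097] [-0.09485855 -0.13051909 -0.05269341] [ 0.60935947 -0.15063406  0.08504677]
```

```bash
python3 -m creep '{"dp":[[0,0.17,-0.03],[0,0.17,-0.03],[0,0.17,-0.03],[0,0.085,-0.02],[0,0,0]],"turn":[[2,0,0],[2,0,0],[2,0,0],[1,0,0],[0,0,0]]}'
python3 - <<'E'
from h import *
o=robot.get_obs(); print(o['ft_force'],o['moment'],o['position'])
r=R.from_quat(o['tool_rot']).as_matrix(); print("P pivot est",o['position']+r[:,2]*.0475, "tilt", np.degrees(np.arcsin(r[:,2]@np.array([-.243,-.97,0]))))
cv2.imwrite("pics/s11.png",cv2.resize(robot.camera("scene")[140:260,230:370,::-1],None,fx=5,fy=5,interpolation=cv2.INTER_CUBIC))
E
```

```text
time: 17.65
position: [0.6078, -0.1564, 0.0859]
tool_rot: [0.99, -0.124, 0.008, -0.061]
ft_force: [2.6, 1.0, 0.5]
grip_width: 0.0094
[2.61610572 0.9523615  0.51091535] [ 0.16230578 -0.23124612  0.06133834] [ 0.60776737 -0.15642553  0.08590177]
P pivot est [ 0.60920021 -0.15076507  0.03876202] tilt -7.060812057573812
```

View pics/s11.png

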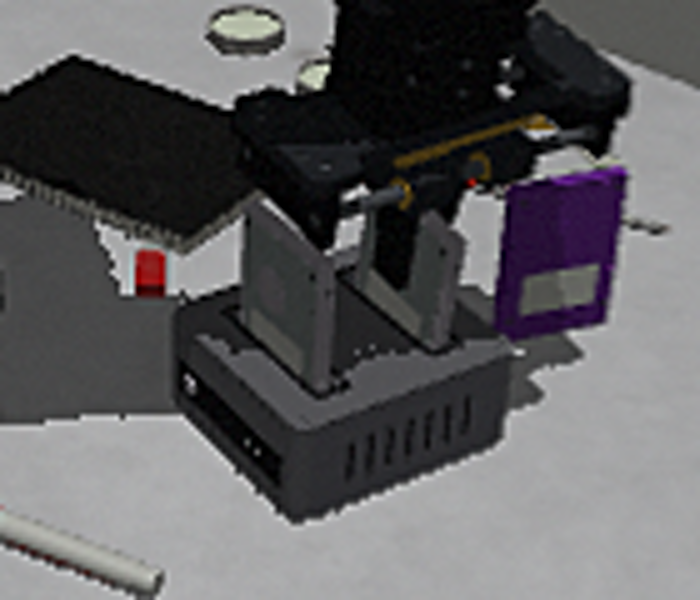

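Dock unmoved (front corner still at (295,520) in the zoom), drive tilted 7°, forces low. Continuing the swings.

```bash
python3 -m creep '{"dp":[[0,-0.17,-0.02],[0,-0.17,-0.02],[0,-0.17,-0.02],[0,-0.17,-0.02],[0,-0.17,-0.02],[0,-0.17,-0.02],[0,-0.17,-0.02],[0,0,0]],"turn":[[-2,0,0],[-2,0,0],[-2,0,0],[-2,0,0],[-2,0,0],[-2,0,0],[-2,0,0],[0,0,0]]}'
python3 - <<'E'
from h import *
o=robot.get_obs(); print(o['ft_force'],o['moment'],o['position'])
r=R.from_quat(o['tool_rot']).as_matrix(); print("P pivot est",o['position']+r[:,2]*.0475, "tilt", np.degrees(np.arcsin(r[:,2]@np.array([-.243,-.97,0]))))
E
```

```text
time: 18.5
position: [0.6106, -0.1443, 0.0872]
tool_rot: [0.991, -0.121, -0.008, 0.062]
ft_force: [0.7, -0.8, -2.1]
grip_width: 0.0088
[ 0.67518635 -0.84992613 -2.10984349] [-0.21097387 -0.08663097  0.07969442] [ 0.61060619 -0.14432602  0.08724969]
P pivot est [ 0.60916222 -0.15003736  0.04011641] tilt 7.1240815787210305
```

```bash
python3 -m creep '{"dp":[[0,0.175,-0.02],[0,0.175,-0.02],[0,0.175,-0.02],[0,0.175,-0.02],[0,0.175,-0.02],[0,0.175,-0.02],[0,0.175,-0.02],[0,-0.18,-0.02],[0,-0.18,-0.02],[0,-0.18,-0.02],[0,-0.18,-0.02],[0,-0.18,-0.02],[0,-0.18,-0.02],[0,-0.18,-0.02],[0,0,0]],"turn":[[2,0,0],[2,0,0],[2,0,0],[2,0,0],[2,0,0],[2,0,0],[2,0,0],[-2,0,0],[-2,0,0],[-2,0,0],[-2,0,0],[-2,0,0],[-2,0,0],[-2,0,0],[0,0,0]]}'
python3 - <<'E'
from h import *
o=robot.get_obs(); print(o['ft_force'],o['moment'],o['position'])
r=R.from_quat(o['tool_rot']).as_matrix(); print("P pivot est",o['position']+r[:,2]*.0475, "tilt", np.degrees(np.arcsin(r[:,2]@np.array([-.243,-.97,0]))))
cv2.imwrite("pics/s12.png",cv2.resize(robot.camera("scene")[140:260,230:370,::-1],None,fx=5,fy=5,interpolation=cv2.INTER_CUBIC))
E
```

```text
time: 20.0
position: [0.6108, -0.1439, 0.0907]
tool_rot: [0.991, -0.122, -0.008, 0.061]
ft_force: [1.8, -0.6, 0.3]
grip_width: 0.0091
[ 1.75126667 -0.56623096  0.29989632] [ 0.02949454 -0.08869627  0.05376051] [ 0.61075247 -0.14393982  0.09073371]
P pivot est [ 0.6093325  -0.14956937  0.04358987] tilt 7.0205633746163345
```

View pics/s12.png

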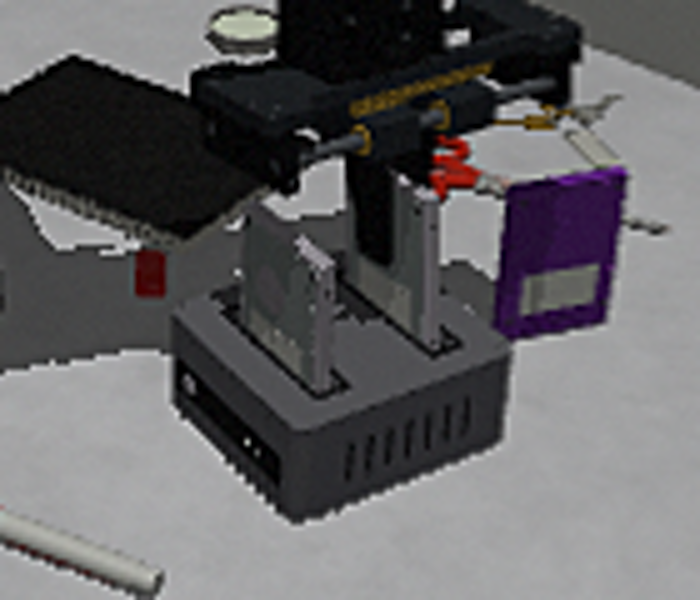

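```bash
python3 -m creep '{"dp":[[0,0.185,-0.02],[0,0.185,-0.02],[0,0.185,-0.02],[0,0.185,-0.02],[0,0.185,-0.02],[0,0.185,-0.02],[0,0.185,-0.02],[0,-0.19,-0.02],[0,-0.19,-0.02],[0,-0.19,-0.02],[0,-0.19,-0.02],[0,-0.19,-0.02],[0,-0.19,-0.02],[0,-0.19,-0.02],[0,0,0]],"turn":[[2,0,0],[2,0,0],[2,0,0],[2,0,0],[2,0,0],[2,0,0],[2,0,0],[-2,0,0],[-2,0,0],[-2,0,0],[-2,0,0],[-2,0,0],[-2,0,0],[-2,0,0],[0,0,0]]}'
python3 -m creep '{"dp":[[0,0.195,-0.02],[0,0.195,-0.02],[0,0.195,-0.02],[0,0.195,-0.02],[0,0.195,-0.02],[0,0.195,-0.02],[0,0.195,-0.02],[0,-0.2,-0.02],[0,-0.2,-0.02],[0,-0.2,-0.02],[0,-0.2,-0.02],[0,-0.2,-0.02],[0,-0.2,-0.02],[0,-0.2,-0.02],[0,0,0]],"turn":[[2,0,0],[2,0,0],[2,0,0],[2,0,0],[2,0,0],[2,0,0],[2,0,0],[-2,0,0],[-2,0,0],[-2,0,0],[-2,0,0],[-2,0,0],[-2,0,0],[-2,0,0],[0,0,0]]}'
python3 - <<'E'
from h import *
o=robot.get_obs(); print(o['ft_force'],o['moment'],o['position'])
r=R.from_quat(o['tool_rot']).as_matrix(); print("P pivot est",o['position']+r[:,2]*.0475, "tilt", np.degrees(np.arcsin(r[:,2]@np.array([-.243,-.97,0]))))
cv2.imwrite("pics/s13.png",cv2.resize(robot.camera("scene")[140:260,230:370,::-1],None,fx=5,fy=5,interpolation=cv2.INTER_CUBIC))
E
```

```text
time: 21.55
position: [0.6107, -0.1435, 0.0938]
tool_rot: [0.991, -0.123, -0.008, 0.06]
ft_force: [0.4, 0.2, -1.4]
grip_width: 0.0091
time: 23.05
position: [0.6105, -0.1432, 0.097]
tool_rot: [0.991, -0.123, -0.008, 0.06]
ft_force: [0.4, -0.1, -1.3]
grip_width: 0.0097
[ 0.43747085 -0.09803693 -1.34558434] [0.00252951 0.03794537 0.0299167 ] [ 0.61053098 -0.14321811  0.09699064]
P pivot est [ 0.60907909 -0.14875723  0.04983706] tilt 6.923400297279291
```

View pics/s13.png

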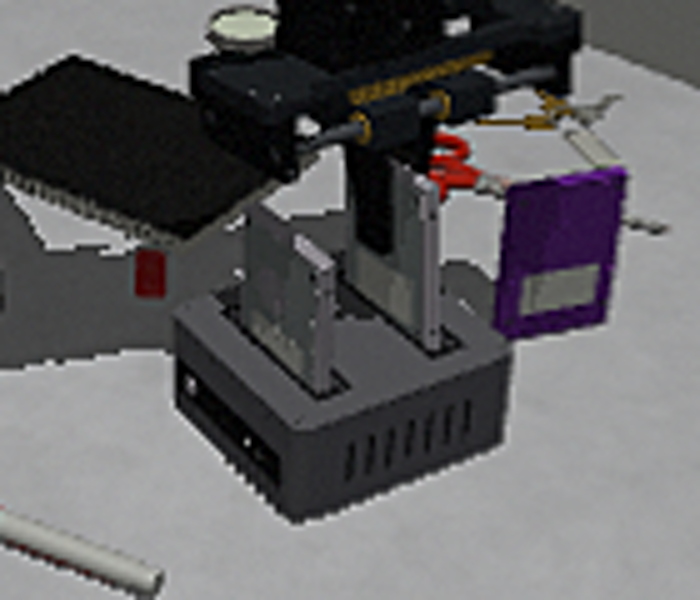

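```bash
python3 -m creep '{"dp":[[0,0.22,-0.02],[0,0.22,-0.02],[0,0.22,-0.02],[0,0.12,-0.02],[0,0.05,0],[0,0,0]],"turn":[[2,0,0],[2,0,0],[2,0,0],[0.9,0,0],[0,0,0],[0,0,0]]}'
python3 - <<'E'
from h import *
o=robot.get_obs(); print(o['ft_force'],o['moment'],o['position'])
r=R.from_quat(o['tool_rot']).as_matrix(); print(r.round(4))
E
```

```text
time: 23.7
position: [0.6087, -0.1523, 0.0986]
tool_rot: [0.992, -0.124, -0.0, 0.001]
ft_force: [0.4, -0.9, -1.3]
grip_width: 0.0095
[ 0.36980371 -0.88800543 -1.31261278] [-0.09094536  0.05076157  0.01659607] [ 0.60867557 -0.15228859  0.09859608]
[[ 9.694e-01 -2.456e-01 -6.000e-04]
 [-2.456e-01 -9.694e-01 -1.600e-03]
 [-2.000e-04  1.700e-03 -1.000e+00]]
```

```bash
python3 -m creep '{"dp":[[0,0,-0.1],[0,0,-0.2],[0,0,-0.3],[0,0,-0.3],[0,0,0]],"turn":[[0,0,0],[0,0,0],[0,0,0],[0,0,0],[0,0,0]]}'; python3 -m creep '{"dp":[[0,0,-0.4],[0,0,-0.4],[0,0,-0.5],[0,0,-0.5],[0,0,-0.5],[0,0,-0.2],[0,0,0],[0,0,0],[0,0,0],[0,0,0],[0,0,0]],"turn":[[0,0,0],[0,0,0],[0,0,0],[0,0,0],[0,0,0],[0,0,0],[0,0,0],[0,0,0],[0,0,0],[0,0,0],[0,0,0]]}'
python3 - <<'E'
from h import *
o=robot.get_obs(); print(o['ft_force'],o['moment'],o['position'],o['joint_velocities'].round(4)); print(R.from_quat(o['tool_rot']).as_matrix().round(4)[:,2])
for n in ("wrist","scene","top"): cv2.imwrite(f"pics/{n}14.png",robot.camera(n)[:,:,::-1])
b=cv2.resize(cv2.imread("pics/scene14.png")[120:260,210:370],None,fx=4.2,fy=4.2,interpolation=cv2.INTER_CUBIC); cv2.imwrite("pics/s14z.png",b)
E
```

```text
time: 24.2
position: [0.6094, -0.1518, 0.1084]
tool_rot: [0.992, -0.123, 0.001, 0.001]
ft_force: [0.1, -0.0, -1.6]
grip_width: 0.009
time: 25.3
position: [0.6088, -0.1518, 0.1324]
tool_rot: [0.992, -0.123, -0.0, 0.001]
ft_force: [-0.1, -0.3, -1.5]
grip_width: 0.0094
[-0.09437954 -0.2559411  -1.47323836] [-0.09950489  0.07804642 -0.01891513] [ 0.60876655 -0.15176947  0.13240123] [ 0.0006  0.0002 -0.0016 -0.0019  0.     -0.0009]
[-8.0e-04 -1.5e-03 -1.0e+00]
```

View pics/s14z.png

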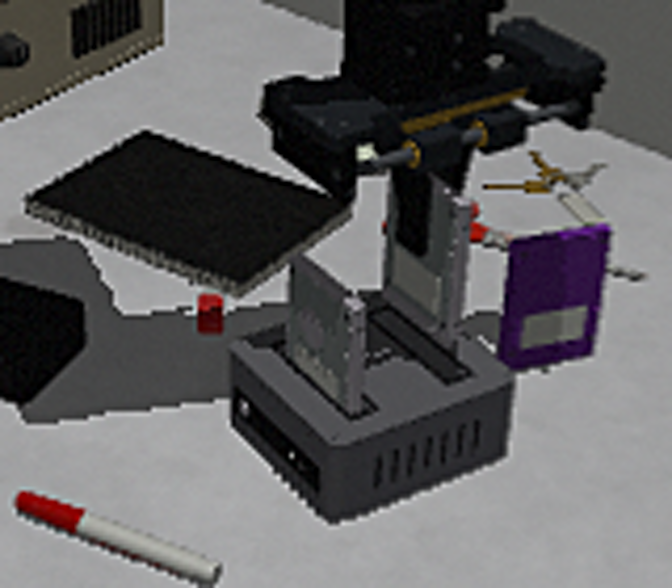

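View pics/wrist14.png

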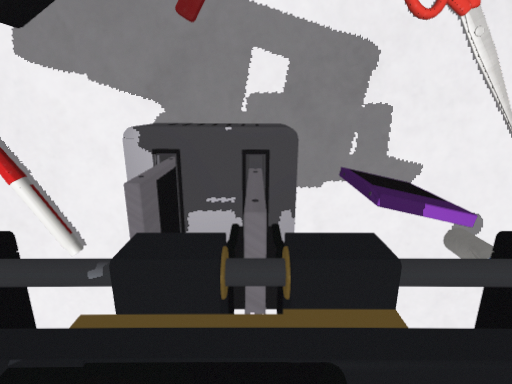

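View pics/top14.png

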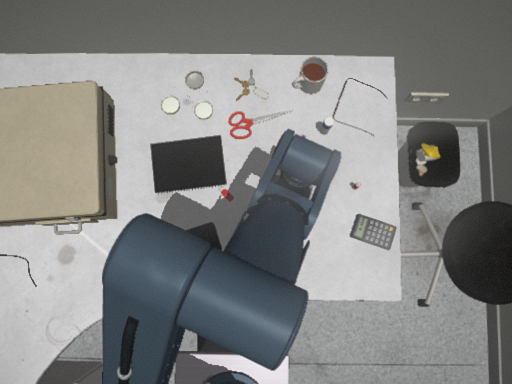

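Run:
```python
from h import *
o=robot.get_obs(); p=o['position']; m=R.from_quat(o['tool_rot']).as_matrix()
im=cv2.imread("pics/scene14.png")
ex,ey=np.array([np.cos(-.246),np.sin(-.246),0]),np.array([np.sin(.246),np.cos(.246),0])
def box(c,zb,col):
    P=[c+sx*.00475*ex+sy*.035*ey+np.array([0,0,z]) for z in (zb,zb+.1) for sx in(-1,1) for sy in (-1,1)]
    q=proj("scene",P); return [(tuple((a-[210,120])*4.2+1.6),col) for a in q]
b=cv2.resize(im[120:260,210:370],None,fx=4.2,fy=4.2,interpolation=cv2.INTER_CUBIC)
for (u,v),c in box(np.r_[p[:2],0],p[2]-.0555,(0,255,255))+box(np.array([.5424,-.1338,0]),.03,(0,255,0)): cv2.circle(b,(int(u),int(v)),3,c,1)
cv2.imwrite("pics/chk.png",b)
# same held-drive check in the wrist picture
g=cv2.imread("pics/wrist14.png").mean(2); print(g[164:220:6,240:272].astype(int))
```

```text
[[ 68  60  38  21  18  33  53  61  61  65  68  66  67  66  66  66  66  66
   65  67  66  67  61  59  61  48  25  21  20  50  66  67]
 [ 68  59  39  21  19  33  54  61  75  90  93  94  95  89  87  86  85  90
   94  94  95  88  68  58  62  47  26  18  18  52  67  68]
 [ 66  60  39  20  19  33  54  64  84  95  95  94  95  95  96  95  93  94
   93  94  94  93  81  66  62  46  20  20  24  54  67  66]
 [ 67  59  38  21  22  33  56  82  93  94  95  95  95  96  96  95  96  95
   95  94  95  94  94  78  63  45  21  21  27  55  67  67]
 [ 67  60  40  22  19  35  70  90  95  94  95  95  97  95  96  96  95  95
   93  94  94  94  93  84  65  37  20  20  34  58  66  67]
 [ 66  65  47  21  21  39  77  94  95  95  95  96  95  94  95  95  93  92
   94  94  92  95  92  93  74  39  20  17  34  56  66  67]
 [ 67  66  47  21  26  72  93  95  94  95  96  85  57  40  40  41  42  44
   70  88  92  93  94  93  89  60  20  19  43  62  65  66]
 [ 65  65  46  18  56  85  94  94  95  95  96  97  94  94  95  94  92  93
   93  91  92  93  93  93  93  74  40  21  41  61  65  66]
 [ 66  67  47  38  79  98 101 102 102 103 102 103 102 101 103 102 101 101
   99  99  99  99  99  99  98  95  66  24  41  59  66  66]
 [148 103  54  67  92 102 104 105 106 107 107 108 107 107 107 108 108 108
  108 108 108 108 108 107 104 101  74  28  50  65  66  65]]
```

View pics/chk.png

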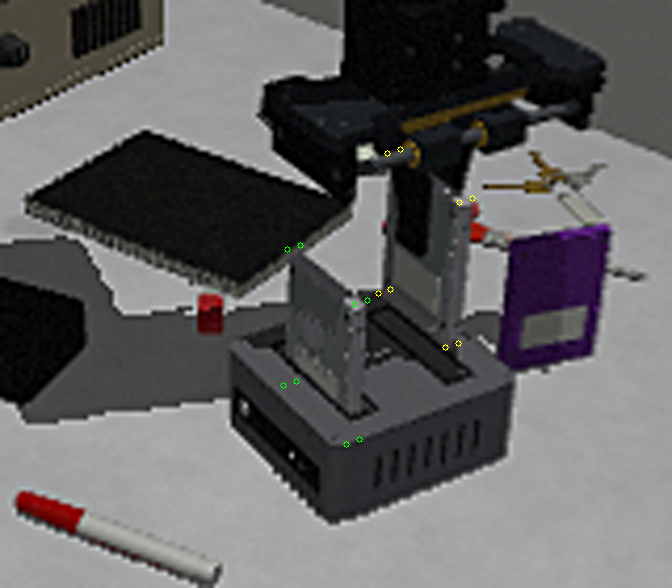

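Run:
```python
from h import *
o=robot.get_obs(); print(o['time'],o['position'],o['joint_velocities'].round(3),o['grip_width'],o['ft_force'])
print(robot.hand_in())
```

```text
25.45 [ 0.60885092 -0.15180261  0.13253751] [ 0.002 -0.    -0.001  0.    -0.    -0.   ] 0.009252686255402036 [ 0.98478191 -0.40039795 -1.27426636]
the job is handed in; nothing more can be done
None
```

The drives are swapped and I handed the job in at 25.5 s; it gives no verdict.

- **Spare drive:** I took it from the stand, slid it upright into the near bay and pushed it onto the seat. The position stopped changing there while the push peaked at about 26 N. Then I let go and backed off. Afterwards both drive tops measured at the same height and 70.2 mm apart, against 70 mm nominal.
- **Old drive:** I rocked it ±7° about the contact bars, raising it about 1.6 mm a swing, until it was free. It is now held with a 50 N grip, upright to about 0.1° by the tool pose, and its lower edge is about 16 mm above the bay mouth. The hand is still, and the wrist force (about 1.3 N) is close to the drive's own weight.
- **Dock and other things:** The dock stayed put in the scene pictures taken between swings and at the end, with wrist readings of about 3 N or less at those stops. The marker, memory stick, battery and purple look-alike looked untouched. The arm hid the mouse in the last top view, but it never went near it once it had left the start.
- **Disagreements:** The camera estimates differed from the gripper position by 1–2 mm. Twice a sideways move ended about 2 mm off, and I corrected it before lowering.

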